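# Find the case with the loose die

### The arm

A 7-joint arm with a two-finger parallel gripper is mounted at the origin on the work surface; the furniture and walls round the work are solid. World frame = base frame: x ahead of the robot, y to its left, z up, the work surface at z = 0. Lengths are in mm, angles in rad, forces in N, time in s.
With the tool pointing down it reaches from about 400 to 900 mm from the base axis. Payload 5.5 kg.
Tool frame: the origin (TCP) lies on the front face of the gripper's body, between the roots of the fingers; the fingertips stand 66 mm ahead of it and the grasp point (between the pads) lies 47 mm ahead of it; z points along the fingers, y is the line along which they close (so a half turn about z gives the same grasp; the last joint's range is limited). The gripper opens to 92 mm and grips with 3 to 60 N. Pads are 19 mm wide; open, the fingers measure 130 mm over their backs; the gripper's body (75 mm by 190 mm) begins 47 mm behind the grasp point.
Start: joints at [-1.069, 0.501, -0.427, 1.55, 0.221, 1.138, -0.21], TCP at [153.712, 631.562, 292.229] pointing down, gripper open.
Joint ranges: [-2.88, 2.88], [-0.31, 2.03], [-1.54, 1.56], [0.2, 2.42], [-1.41, 4.55], [0.19, 2.02], [-2.57, 2.57]. Speed limits (rad/s): [2.57, 2.57, 3.14, 3.14, 3.14, 3.14, 3.14].

### API

Orientations are given as a unit quaternion [x, y, z, w].
In Python, from rig import bot gives the robot as it stands.
- The arm moves only by the tool step_arm, never from a script. Its argument "commands" is a list of rows, each an object with "travel": the shift along the world's x, y, z each as a share of 10 cm, from -1 to 1, a list of three; "angular": the turn, a rotation vector about the world's x, y, z each as a share of 6 degrees, from -1 to 1, a list of three; "gripper": the gripper command: -1 is fully open, 1 is shut, values between are in proportion. A call has 1 to 10 rows; each row shifts and turns the commanded pose from where the row before left it; what a row does not reach is not made up. A row lasts 1/12 s, in which the tool goes at most 41.7 mm and 7.16 degrees, less where a joint would pass 70% of its speed; a pose out of reach is approached as far as the arm can. A call with a number of a shift or a turn outside -1 to 1 is refused whole. A call with a gripper value outside its range is refused whole. The fingers move at their own pace and stop on an object; "grip_force" is the grip in N (left out, the last holds). Time passes only in rows, so rows that do not move let the fingers close. It gives the time, the measured TCP pose, the force, the opening and the grip force at its end, in the units of the state.
- bot.get_obs(): the state, without advancing time (a new reading comes with each control period).
- bot.read_camera(name): name is "scene" or "top"; returns a dict with "image" (420x560x3 uint8, red, green, blue), "K" (3x3 intrinsics, pixels), "k1" (the pictures are not rectified: a ray, as slopes to the right and down, at radius r is drawn at 1 + k1 r^2 times it, then the intrinsics apply), "position" and "orientation" of the camera in the world. Camera axes: x right, y down, z forward; pixel columns grow to the right and rows downward; lengths in mm; the calibration is good to about 2 mm. A picture is of the moment at which its call begins. There is no depth.
- bot.hand_in(): hands the job in; it is judged then, once.
Trained networks look in the newest picture that a camera, given by its name, has taken for a name from the list of things; names that differ only in an ending like _2 or _b are one class to them, and where a whole thing is asked for, a point or a joint stands for the part that bears it (a point fixed in the world has none). Each returns a list of dicts, best first, with "p" (0 to 1); they miss things now and then, are a little off and sometimes report something else, mostly with a low value. They report only what shows in the picture. A call takes as long as a camera call.
- bot.recognise(camera, query): "centre" ([column, row] in pixels, amid what is visible of it).
- bot.outline_of(camera, query): "region" (420x560 bool, what is visible of it) and "centre" ([column, row] in pixels, amid what is visible of it).
- bot.tip_of(camera, query): "centre" ([column, row] in pixels: a listed point, or the origin of a listed thing).
The state is a dict: "t": time; "joint_positions": joint angles; "qd": joint speeds; "tau": joint torques, N m; "tcp_pos": TCP position; "orientation": TCP orientation; "wrist_force": force on the tool from outside, world axes, zero at the start; "torque": the same for the moment, N m; "gripper_width": finger opening in mm; "grip_force": force on a finger pad.
Only numpy, scipy, OpenCV 4.12 (cv2) and the standard library are available. Lean on these libraries where they do the work, as an engineer would, in place of code of your own. Each camera call takes 0.05 s, during which the arm holds its last target. There are 200 camera calls.

### The job

Slide the carrier's orange lock knob all the way to the right, to its end stop, then find which of the three sealed cases has a die loose inside: take them out one at a time, lift each well clear, tip its far end steeply down and then its near end, and feel whether something slides across. Set each silent case fully down in its own pocket again before you let it go. Finish holding the one that rattles, level and still, about a hand's width above the middle of the white rubber-padded dish on the left, so that I can open it there: the program ends with the case in the gripper, not put down; leave everything else where it is.

Things in the scene. Friction and masses are not known exactly. Their poses are not given: they have to be found in the camera images.
- lock_bar (a joint): steel lock bar of the carrier, m: 0 = locked (its three keeper tabs overhang the far ends of the lids, no case can be lifted), 0.040 = end stop, unlocked (tabs beside the cases). Grows as the orange knob is slid to the robot's right, along the carrier's -y. Stays where it is left, about 2.5 N of friction. Starts between 0 and 0.006.
- lock_knob (a point): middle of the grip part of the orange round knob at the right end of the lock bar: upright knob 18 mm in diameter, its top 11 mm above this point, its foot on the bar 21 mm below it. Moves with the bar. Axes are the carrier's.
- carrier: blue-grey transport carrier screwed to the worktop: plate 144 x 288 mm, 6 mm thick, three pockets in a row along y, lock bar along the far (+x) edge; origin on the underside below the middle pocket; x away from the robot, y to the left. Bows at both ends reach 163 mm from the origin. The bar's top is 66 mm above the worktop (screw heads 70), its strip at x 60 to 74 mm, its tabs from x 38 mm.
- case_1_mid (a point): centre of the sealed dark grey case that starts in the left pocket: hard box 100 (its x, long) x 44 (y) x 52 mm (z), x points to its far, hinged end, z up; this point is 26 mm above its underside. Grip it across its 44 mm width at mid-length. The three cases look the same; each weighs 0.34 to 0.46 kg in all, so weight tells nothing.
- pocket_1 (a point): where the centre of case 1 is when it stands fully down in the left pocket, 32 mm above the worktop; axes are the carrier's. The pocket's walls are 14 mm high, with 2 mm of play all round; the case's sides are free but for the 12 mm next to its ends.
- case_2_mid (a point): centre of the sealed dark grey case that starts in the middle pocket: hard box 100 (its x, long) x 44 (y) x 52 mm (z), x points to its far, hinged end, z up; this point is 26 mm above its underside. Grip it across its 44 mm width at mid-length. The three cases look the same; each weighs 0.34 to 0.46 kg in all, so weight tells nothing.
- pocket_2 (a point): where the centre of case 2 is when it stands fully down in the middle pocket, 32 mm above the worktop; axes are the carrier's. The pocket's walls are 14 mm high, with 2 mm of play all round; the case's sides are free but for the 12 mm next to its ends.
- case_3_mid (a point): centre of the sealed dark grey case that starts in the right pocket: hard box 100 (its x, long) x 44 (y) x 52 mm (z), x points to its far, hinged end, z up; this point is 26 mm above its underside. Grip it across its 44 mm width at mid-length. The three cases look the same; each weighs 0.34 to 0.46 kg in all, so weight tells nothing.
- pocket_3 (a point): where the centre of case 3 is when it stands fully down in the right pocket, 32 mm above the worktop; axes are the carrier's. The pocket's walls are 14 mm high, with 2 mm of play all round; the case's sides are free but for the 12 mm next to its ends.
- dish_top (a point): middle of the top of the white round dish with a dark rubber pad, 96 mm in diameter, 17 mm above the worktop (its rim 19 mm), left of the carrier. The orange tester, 132 mm high, stands behind, between the dish and the carrier, close to the carrier's left end; a like dish far to the right beside the navy tin is not meant
- pad_dish: the same dish; origin at the centre of its underside
- case_1: case 1 as a whole, origin under its centre. One case, any of the three, holds a loose 190 g steel die that slides 30 mm either way from the middle along x and stays where it slid when level again; 15 degrees of tip starts it, 30 sends it to the end at once. From end to end it shifts the held case's moment about y by 0.11 N m. In the other two it is packed tight.
- case_2: case 2 as a whole, origin under its centre. One case, any of the three, holds a loose 190 g steel die that slides 30 mm either way from the middle along x and stays where it slid when level again; 15 degrees of tip starts it, 30 sends it to the end at once. From end to end it shifts the held case's moment about y by 0.11 N m. In the other two it is packed tight.
- case_3: case 3 as a whole, origin under its centre. One case, any of the three, holds a loose 190 g steel die that slides 30 mm either way from the middle along x and stays where it slid when level again; 15 degrees of tip starts it, 30 sends it to the end at once. From end to end it shifts the held case's moment about y by 0.11 N m. In the other two it is packed tight.
- loupe: black eye loupe, 35 mm across, 39 mm high, bystander; origin at the centre of its underside
- black_bottle: black dosing bottle with white nozzle, 23 mm across, 75 mm high, bystander; origin at the centre of its underside
- brass_die: small brass pressing die, 22 mm across, 26 mm high, bystander; origin at the centre of its underside
- tweezers: green tweezers lying flat, 124 x 12 x 8 mm, bystander; origin at the centre of the underside, x along their length

How it is judged:
By the outcome, as a careful person would: the job done as asked, in the order asked, and still so for the second after the job is handed in, while the arm keeps its last pose, push and grip.
It also fails if it takes over 72 s, if anything falls off the work surface, if the arm or the gripper's body presses on something with over 40 N, if the wrist force passes 120 N, or if a joint passes its speed limit or range.

## Working session

There is one attempt and no reset: what is moved stays moved. The work goes in short steps, Python scripts to look and compute and a tool call to move; the robot and the scene stay as the last step left them, time stands still between calls to the robot, and variables do not carry over. Pictures are saved under pics/ and viewed, at most 10 in all, crops included, and the job is handed in when it is done.

Besides the shell and the picture viewer there is one more tool, called after "Request:" in YAML: its name, and indented under it one key for each argument. step_arm: Moves the arm, as the interface text tells. Shift numbers are shares of 10 cm and turn numbers shares of 6 degrees, none past 1 either way. Its arguments: {"type":"object","properties":{"commands":{"type":"array"},"grip_force":{"type":"number"}},"required":["commands"]}

```bash
ls; mkdir -p pics; cat > h.py <<'E'
import numpy as np, cv2
from scipy.spatial.transform import Rotation as R
from rig import bot
def ray(c,px):
    K=np.array(c["K"]);d=np.array([(px[0]-K[0,2])/K[0,0],(px[1]-K[1,2])/K[1,1]])
    u=d.copy()
    for _ in range(30): u=d/(1+c["k1"]*(u@u))
    v=R.from_quat(c["orientation"]).apply([u[0],u[1],1]);return np.array(c["position"]),v
def at_z(c,px,z):
    p,v=ray(c,px);return p+v*(z-p[2])/v[2]
def tri(rs):
    A=0;b=0
    for p,v in rs:
        v=v/np.linalg.norm(v);M=np.eye(3)-np.outer(v,v);A=A+M;b=b+M@p
    return np.linalg.solve(A,b)
E
python3 - <<'E'
from h import *
o=bot.get_obs();print({k:np.round(v,3) for k,v in o.items()})
for n in("scene","top"):
    c=bot.read_camera(n);cv2.imwrite(f"pics/{n}0.png",c["image"][:,:,::-1]);print(n,c["position"],c["orientation"],c["k1"],c["K"])
    for q,z in(("lock_knob",None),("case_1_mid",32),("pocket_1",32),("pocket_2",32),("pocket_3",32),("dish_top",17),("carrier",0),("pad_dish",0),("loupe",0),("black_bottle",0),("brass_die",0),("tweezers",0)):
        for d in bot.tip_of(n,q)[:4]:
            print(q,round(d["p"],2),np.round(d["centre"]),np.round(at_z(c,d["centre"],66+21 if z is None else z)))
E
```

```text
pics
{'t': np.float64(0.0), 'joint_positions': array([-1.069,  0.502, -0.427,  1.551,  0.221,  1.138, -0.21 ]), 'qd': array([-0.001, -0.001, -0.001, -0.   ,  0.001,  0.001,  0.001]), 'tau': array([-0.000e+00, -5.666e+01, -5.816e+00, -2.791e+01, -6.800e-02,
        3.100e-02,  0.000e+00]), 'tcp_pos': array([153.657, 630.975, 291.171]), 'orientation': array([ 0.119,  0.993, -0.001, -0.   ]), 'wrist_force': array([-1.078,  0.031,  0.868]), 'torque': array([-0.004,  0.023,  0.01 ]), 'grip_force': np.float64(0.0), 'gripper_width': np.float64(91.338)}
scene [ -73.97919908 -591.45793863  716.7602345 ] [ 0.82420572 -0.33377499  0.17682518 -0.42191474] 0.004164702879204836 [[387.04333881   0.         277.23306777]
 [  0.         387.04333881 209.03140719]
 [  0.           0.           1.        ]]
lock_knob 0.79 [381. 276.] [ 534. -314.   87.]
lock_knob 0.5 [238. 238.] [387.  13.  87.]
lock_knob 0.25 [286. 260.] [ 417. -127.   87.]
case_1_mid 0.6 [289. 254.] [482. -76.  32.]
pocket_1 0.83 [342. 297.] [ 465. -265.   32.]
pocket_1 0.82 [286. 256.] [469. -78.  32.]
pocket_1 0.61 [313. 275.] [ 46
[... 1526 characters left out ...]
cket_2 0.16 [347. 237.] [ 464. -172.   32.]
pocket_3 0.82 [347. 238.] [ 462. -171.   32.]
pocket_3 0.68 [314. 235.] [470. -70.  32.]
pocket_3 0.63 [380. 239.] [ 459. -273.   32.]
pocket_3 0.16 [347. 237.] [ 464. -172.   32.]
dish_top 0.82 [204. 255.] [410. 267.  17.]
carrier 0.9 [347. 239.] [ 460. -176.    0.]
carrier 0.56 [315. 234.] [476. -77.   0.]
pad_dish 0.84 [206. 257.] [403. 263.   0.]
loupe 0.66 [277. 254.] [412.  41.   0.]
loupe 0.65 [380. 238.] [ 461. -280.    0.]
loupe 0.55 [378. 237.] [ 466. -271.    0.]
loupe 0.18 [167. 249.] [427. 386.   0.]
black_bottle 0.6 [342. 173.] [ 665. -161.    0.]
tweezers 0.63 [344. 175.] [ 660. -168.    0.]
tweezers 0.43 [165. 250.] [424. 394.   0.]
```

```bash
python3 - <<'E'
import cv2
a=cv2.imread("pics/top0.png")[140:320,150:430];cv2.imwrite("pics/a.png",cv2.resize(a,None,fx=2.85,fy=2.85,interpolation=cv2.INTER_CUBIC))
a=cv2.imread("pics/scene0.png")[160:350,150:430];cv2.imwrite("pics/b.png",cv2.resize(a,None,fx=2.85,fy=2.85,interpolation=cv2.INTER_CUBIC))
E
```

```text
(no output)
```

View pics/a.png

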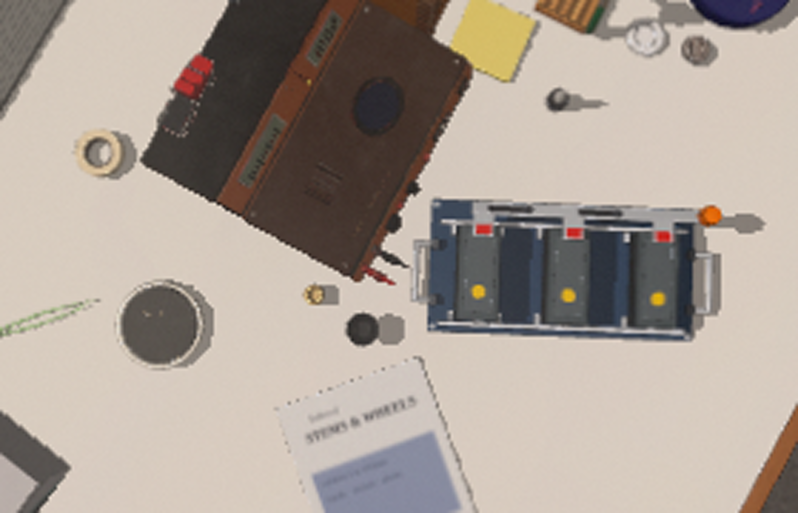

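View pics/b.png

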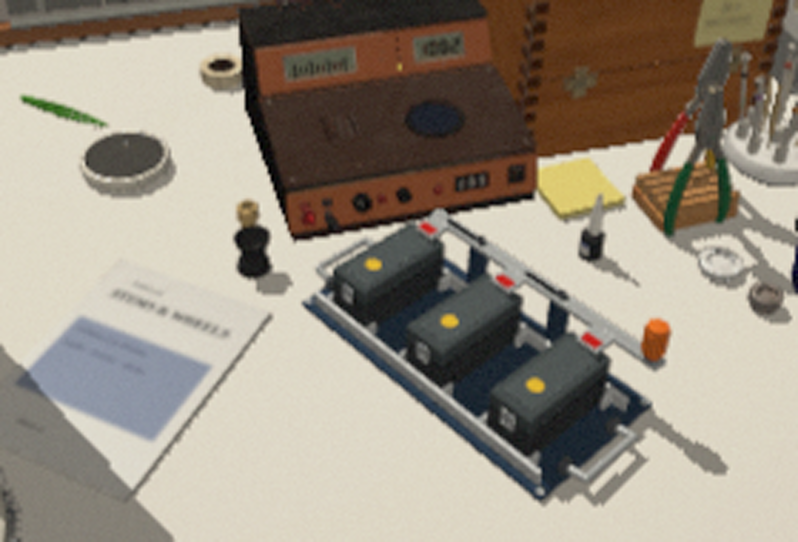

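The pictures show the tester's front corner by the carrier's left end, around (360,275) in the top crop. The cases' yellow dots are at (478,292), (568,296) and (657,299), and the knob is at (710,215). I'll triangulate these next.

```bash
python3 - <<'E'
from h import *
cs={};M={}
for n in("scene","top"):
    c=bot.read_camera(n);cs[n]=c;h=cv2.cvtColor(c["image"],cv2.COLOR_RGB2HSV)
    def blobs(lo,hi,mn,roi):
        m=cv2.inRange(h,np.array(lo),np.array(hi));z=np.zeros_like(m);z[roi[1]:roi[3],roi[0]:roi[2]]=1;m*=z
        k,l,s,ce=cv2.connectedComponentsWithStats(m);return sorted([(tuple(np.round(ce[i],2)),int(s[i,4])) for i in range(1,k) if s[i,4]>=mn])
    roi=(265,235,390,320) if n=="scene" else (300,200,410,262)
    M[n]=(blobs([20,110,110],[32,255,255],4,roi),blobs([0,150,120],[4,255,255],4,roi),blobs([6,190,150],[16,255,255],8,roi))
    print(n,M[n])
for k in range(3):
    for a,b in zip(M["scene"][k],M["top"][k]): print(k,np.round(tri([ray(cs["scene"],a[0]),ray(cs["top"],b[0])]),1), np.round(at_z(cs["scene"],a[0],58),1),np.round(at_z(cs["top"],b[0],58),1))
# tester corners, hand-read crop pixels
f=lambda p,o:(o[0]+p[0]/2.85,o[1]+p[1]/2.85)
T=lambda s,t:np.round(tri([ray(cs["scene"],f(s,(150,160))),ray(cs["top"],f(t,(150,140)))]))
print("front left top",T((288,207),(245,218)),"front right top",T((534,165),(470,70)))
print("front edge left corner bot z0",at_z(cs["scene"],f((295,238),(150,160)),0),at_z(cs["scene"],f((535,195),(150,160)),0))
print("front corner near red plug top img z50", at_z(cs["top"],f((360,280),(150,140)),50),at_z(cs["top"],f((470,70),(150,140)),50))
for n in cs:
    for d in bot.outline_of(n,"carrier")[:1]:
        m=d["region"].astype(np.uint8);ys,xs=np.nonzero(m);print(n,"carrier",m.sum(),xs.min(),xs.max(),ys.min(),ys.max(),cv2.minAreaRect(np.c_[xs,ys].astype(np.float32)))
    for d in bot.outline_of(n,"case_1")[:3]:
        m=d["region"].astype(np.uint8);ys,xs=np.nonzero(m);print(n,"case",d["p"],m.sum(),cv2.minAreaRect(np.c_[xs,ys].astype(np.float32)))
    for d in bot.outline_of(n,"pad_dish")[:1]+bot.outline_of(n,"loupe")[:1]:
        m=d["region"].astype(np.uint8);ys,xs=np.nonzero(m);print(n,"dish/loupe",d["p"],xs.mean(),ys.mean(),np.round(at_z(cs[n],(xs.mean(),ys.mean()),17),1))
g=cs["top"]["image"][195:265,285:415,::-1];cv2.imwrite("pics/c.png",cv2.resize(g,None,fx=6,fy=6,interpolation=cv2.INTER_CUBIC))
E
```

```text
scene ([((np.float64(280.41), np.float64(252.32)), 22), ((np.float64(307.4), np.float64(272.04)), 25), ((np.float64(337.41), np.float64(294.72)), 29), ((np.float64(348.0), np.float64(235.0)), 5)], [((np.float64(299.88), np.float64(239.75)), 8), ((np.float64(326.5), np.float64(258.0)), 12), ((np.float64(356.94), np.float64(278.82)), 17)], [((np.float64(379.87), np.float64(275.03)), 31)])
top ([((np.float64(317.25), np.float64(241.75)), 20), ((np.float64(349.09), np.float64(243.09)), 22), ((np.float64(380.26), np.float64(244.37)), 19)], [((np.float64(319.0), np.float64(220.0)), 15), ((np.float64(351.0), np.float64(221.0)), 15), ((np.float64(382.4), np.float64(222.6)), 15)], [((np.float64(399.0), np.float64(215.16)), 32)])
0 [449.4 -78.1  58.5] [449.4 -77.5  58. ] [449.7 -78.5  58. ]
0 [ 445.5 -172.9   59.6] [ 446.6 -171.7   58. ] [ 445.7 -173.2   58. ]
0 [ 441.7 -266.3   58.6] [ 442.2 -265.9   58. ] [ 441.7 -266.4   58. ]
1 [514.2 -83.6  65.5] [521.2 -78.   58. ] [514.5 -84.   58. ]
1 [ 510.4 -177.8   66.6] [ 517.5 -171.8   58. ] [ 511.5 -179.6   58. ]
1 [ 506.  -271.6   67.1] [ 513.9 
[... 1028 characters left out ...]
6403 248.58201058201058 [411.4  43.   17. ]
top carrier 2946 294 402 210 259 ((347.8923645019531, 234.52125549316406), (107.35052490234375, 47.557945251464844), 1.3639274835586548)
top case 0.77 548 ((379.1349792480469, 238.12539672851562), (17.466033935546875, 33.972835540771484), 2.2906100749969482)
top case 0.65 537 ((348.1947937011719, 236.85153198242188), (16.714204788208008, 34.221046447753906), 1.9749339818954468)
top case 0.56 493 ((317.64434814453125, 235.68020629882812), (16.549583435058594, 33.012290954589844), 2.4895527362823486)
top dish/loupe 0.62 205.7318652849741 253.6360103626943 [413.5 261.   17. ]
top dish/loupe 0.45 276.8775510204082 255.07142857142858 [409.5  42.2  17. ]
```

View pics/c.png

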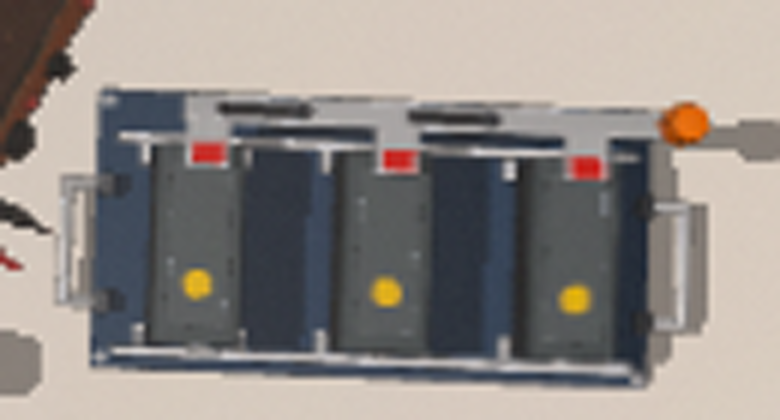

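Yellow dots triangulate to z≈58 with a spacing of 94 mm, so the carrier is yawed about -2.3°. Its middle is near (465.5,-174), and the knob is near (526,-314.5). I'll start toward the knob.

Request:
step_arm:
  commands:
    - {"travel": [0.25, -0.3, 0], "angular": [0, 0, 0.19], "gripper": -1}
    - {"travel": [0.25, -0.3, 0], "angular": [0, 0, 0.19], "gripper": -1}
    - {"travel": [0.25, -0.3, 0], "angular": [0, 0, 0.19], "gripper": -1}
    - {"travel": [0.25, -0.3, 0], "angular": [0, 0, 0.19], "gripper": 0.2}
    - {"travel": [0.25, -0.3, 0], "angular": [0, 0, 0.19], "gripper": 0.2}
    - {"travel": [0.25, -0.3, 0], "angular": [0, 0, 0.19], "gripper": 0.2}
    - {"travel": [0.25, -0.3, 0], "angular": [0, 0, 0.19], "gripper": 0.2}
    - {"travel": [0.25, -0.3, 0], "angular": [0, 0, 0.19], "gripper": 0.2}
    - {"travel": [0.25, -0.3, 0], "angular": [0, 0, 0.19], "gripper": 0.2}
    - {"travel": [0.25, -0.3, 0], "angular": [0, 0, 0.19], "gripper": 0.2}
  grip_force: 20

```text
t: 2.63
tcp_pos: [404.7, 330.0, 292.6]
orientation: [0.019, 1.0, 0.0, 0.0]
wrist_force: [1.8, 0.4, 0.2]
gripper_width: 50.3
grip_force: 0.0
```

Request:
step_arm:
  commands:
    - {"travel": [0.08, -0.38, 0], "angular": [0, 0, 0], "gripper": 0.2}
    - {"travel": [0.08, -0.38, 0], "angular": [0, 0, 0], "gripper": 0.2}
    - {"travel": [0.08, -0.38, 0], "angular": [0, 0, 0], "gripper": 0.2}
    - {"travel": [0.08, -0.38, 0], "angular": [0, 0, 0], "gripper": 0.2}
    - {"travel": [0.08, -0.38, 0], "angular": [0, 0, 0], "gripper": 0.2}
    - {"travel": [0.08, -0.38, 0], "angular": [0, 0, 0], "gripper": 0.2}
    - {"travel": [0.08, -0.38, 0], "angular": [0, 0, 0], "gripper": 0.2}
    - {"travel": [0.08, -0.38, 0], "angular": [0, 0, 0], "gripper": 0.2}
    - {"travel": [0.08, -0.38, 0], "angular": [0, 0, 0], "gripper": 0.2}
    - {"travel": [0.08, -0.38, 0], "angular": [0, 0, 0], "gripper": 0.2}

```text
t: 3.47
tcp_pos: [483.9, -50.3, 292.7]
orientation: [0.02, 1.0, -0.0, 0.001]
wrist_force: [0.6, -0.1, 0.2]
gripper_width: 37.0
grip_force: 0.0
```

Request:
step_arm:
  commands:
    - {"travel": [0.06, -0.38, 0], "angular": [0, 0, 0], "gripper": 0.2}
    - {"travel": [0.06, -0.38, 0], "angular": [0, 0, 0], "gripper": 0.2}
    - {"travel": [0.06, -0.38, 0], "angular": [0, 0, 0], "gripper": 0.2}
    - {"travel": [0.06, -0.38, 0], "angular": [0, 0, 0], "gripper": 0.2}
    - {"travel": [0.06, -0.38, 0], "angular": [0, 0, 0], "gripper": 0.2}
    - {"travel": [0.06, -0.38, 0], "angular": [0, 0, 0], "gripper": 0.2}
    - {"travel": [0.05, -0.36, 0], "angular": [0, 0, 0], "gripper": 0.2}
    - {"travel": [0, 0, 0], "angular": [0, 0, 0], "gripper": 0.2}

```text
t: 4.13
tcp_pos: [523.1, -321.7, 292.3]
orientation: [0.025, 1.0, -0.003, 0.0]
wrist_force: [-0.6, -0.5, 0.4]
gripper_width: 36.7
grip_force: 0.0
```

Request:
step_arm:
  commands:
    - {"travel": [0, 0, -0.25], "angular": [0, 0, 0], "gripper": 0.2}
    - {"travel": [0, 0, -0.25], "angular": [0, 0, 0], "gripper": 0.2}
    - {"travel": [0, 0, -0.25], "angular": [0, 0, 0], "gripper": 0.2}
    - {"travel": [0, 0, -0.1], "angular": [0, 0, 0], "gripper": 0.2}
    - {"travel": [0, 0, 0], "angular": [0, 0, 0], "gripper": 0.2}
    - {"travel": [0, 0, 0], "angular": [0, 0, 0], "gripper": 0.2}

```text
t: 4.63
tcp_pos: [524.8, -312.2, 207.4]
orientation: [0.02, 1.0, 0.0, -0.0]
wrist_force: [0.2, 0.3, -0.3]
gripper_width: 36.7
grip_force: 0.0
```

```bash
python3 - <<'E'
from h import *
for i in range(1):
    c=bot.read_camera("scene");h=cv2.cvtColor(c["image"],cv2.COLOR_RGB2HSV);m=cv2.inRange(h,np.array([6,190,120]),np.array([16,255,255]));m[:,:355]=0;m[:250]=0;m[300:]=0
    ys,xs=np.nonzero(m);print(len(xs),xs.mean(),ys.mean(),at_z(c,(xs.mean(),ys.mean()),90))
o=bot.get_obs();print(o["tcp_pos"],o["orientation"])
cv2.imwrite("pics/d.png",cv2.resize(c["image"][190:330,290:450,::-1],None,fx=4,fy=4))
E
```

```text
82 379.4878048780488 278.6829268292683 [ 522.13631605 -317.49205845   90.        ]
[ 525.45410238 -312.7134628   208.4507324 ] [ 1.98137422e-02  9.99803368e-01 -3.78231264e-04  7.05590042e-04]
```

View pics/d.png

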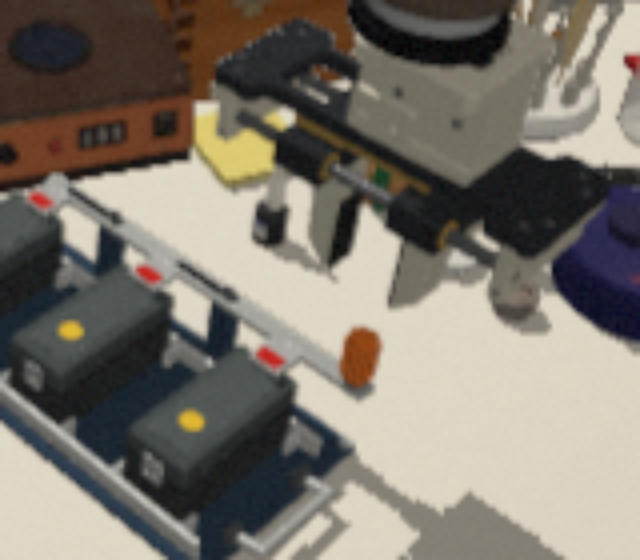

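The picture shows the open fingers right above the orange knob at (360,358), with the right finger clear of it. I'll descend and grip.

Request:
step_arm:
  commands:
    - {"travel": [0, -0.03, -0.25], "angular": [0, 0, 0], "gripper": 0.2}
    - {"travel": [0, 0, -0.25], "angular": [0, 0, 0], "gripper": 0.2}
    - {"travel": [0, 0, -0.17], "angular": [0, 0, 0], "gripper": 0.2}
    - {"travel": [0, 0, 0], "angular": [0, 0, 0], "gripper": 0.2}
    - {"travel": [0, 0, 0], "angular": [0, 0, 0], "gripper": 1}
    - {"travel": [0, 0, 0], "angular": [0, 0, 0], "gripper": 1}
    - {"travel": [0, 0, 0], "angular": [0, 0, 0], "gripper": 1}
    - {"travel": [0, 0, 0], "angular": [0, 0, 0], "gripper": 1}

```text
t: 5.35
tcp_pos: [526.0, -316.3, 142.4]
orientation: [0.02, 1.0, -0.001, 0.002]
wrist_force: [-0.3, -1.0, 4.3]
gripper_width: 17.2
grip_force: 20.0
```

Request:
step_arm:
  commands:
    - {"travel": [-0.004, -0.1, 0], "angular": [0, 0, 0], "gripper": 1}
    - {"travel": [-0.004, -0.1, 0], "angular": [0, 0, 0], "gripper": 1}
    - {"travel": [-0.004, -0.1, 0], "angular": [0, 0, 0], "gripper": 1}
    - {"travel": [-0.002, -0.04, 0], "angular": [0, 0, 0], "gripper": 1}
    - {"travel": [0, 0, 0], "angular": [0, 0, 0], "gripper": 1}
    - {"travel": [0, 0, 0], "angular": [0, 0, 0], "gripper": 1}

```text
t: 5.85
tcp_pos: [524.6, -351.3, 142.3]
orientation: [0.02, 1.0, -0.001, 0.002]
wrist_force: [1.0, -2.5, 5.2]
gripper_width: 17.5
grip_force: 20.0
```

Request:
step_arm:
  commands:
    - {"travel": [0, -0.03, 0], "angular": [0, 0, 0], "gripper": 1}
    - {"travel": [0, 0, 0], "angular": [0, 0, 0], "gripper": 1}
    - {"travel": [0, 0, 0], "angular": [0, 0, 0], "gripper": 1}

```text
t: 6.1
tcp_pos: [524.6, -353.3, 142.3]
orientation: [0.02, 1.0, -0.001, 0.002]
wrist_force: [-0.5, 0.4, 6.6]
gripper_width: 17.5
grip_force: 20.0
```

Request:
step_arm:
  commands:
    - {"travel": [0, -0.03, 0], "angular": [0, 0, 0], "gripper": 1}
    - {"travel": [0, 0, 0], "angular": [0, 0, 0], "gripper": 1}
    - {"travel": [0, 0, 0], "angular": [0, 0, 0], "gripper": 1}

```text
t: 6.35
tcp_pos: [524.6, -354.5, 142.3]
orientation: [0.019, 1.0, 0.0, 0.001]
wrist_force: [-1.6, 4.7, 9.1]
gripper_width: 17.5
grip_force: 20.0
```

Request:
step_arm:
  commands:
    - {"travel": [0, -0.03, 0], "angular": [0, 0, 0], "gripper": 1}
    - {"travel": [0, 0, 0], "angular": [0, 0, 0], "gripper": 1}
    - {"travel": [0, 0, 0], "angular": [0, 0, 0], "gripper": 1}

```text
t: 6.6
tcp_pos: [524.7, -354.8, 142.1]
orientation: [0.019, 1.0, 0.002, 0.0]
wrist_force: [-2.2, 10.1, 13.5]
gripper_width: 17.3
grip_force: 20.0
```

Request:
step_arm:
  commands:
    - {"travel": [0, -0.03, 0], "angular": [0, 0, 0], "gripper": 1}
    - {"travel": [0, 0, 0], "angular": [0, 0, 0], "gripper": 1}
    - {"travel": [0, 0, 0], "angular": [0, 0, 0], "gripper": 1}

```text
t: 6.85
tcp_pos: [524.8, -355.2, 142.0]
orientation: [0.018, 1.0, 0.004, -0.0]
wrist_force: [-3.8, 15.3, 16.8]
gripper_width: 17.4
grip_force: 20.0
```

The knob is at its end stop: it moved about 39 mm and the reaction force rose to 15 N. I'll release it and rise.

Request:
step_arm:
  commands:
    - {"travel": [0, 0.03, 0], "angular": [0, 0, 0], "gripper": 0.2}
    - {"travel": [0, 0, 0], "angular": [0, 0, 0], "gripper": 0.2}
    - {"travel": [0, 0, 0], "angular": [0, 0, 0], "gripper": 0.2}
    - {"travel": [0, 0, 0], "angular": [0, 0, 0], "gripper": 0.2}
    - {"travel": [0, 0, 0.2], "angular": [0, 0, 0], "gripper": 0.2}
    - {"travel": [0, 0, 0.3], "angular": [0, 0, 0], "gripper": -0.4}
    - {"travel": [-0.3, 0.25, 0.1], "angular": [0, 0, 0], "gripper": -0.4}
    - {"travel": [-0.3, 0.25, 0], "angular": [0, 0, 0], "gripper": -0.4}
    - {"travel": [0, 0.39, 0], "angular": [0, 0, 0], "gripper": -0.4}
    - {"travel": [0, 0, 0], "angular": [0, 0, 0], "gripper": -0.4}

```text
t: 7.68
tcp_pos: [461.9, -263.1, 199.9]
orientation: [0.018, 1.0, 0.002, -0.001]
wrist_force: [0.4, 1.3, 0.8]
gripper_width: 62.6
grip_force: 0.0
```

```bash
cat > knob.py <<'E'
from h import *
P=[]
for n in("scene","top"):
    c=bot.read_camera(n);h=cv2.cvtColor(c["image"],cv2.COLOR_RGB2HSV);m=cv2.inRange(h,np.array([6,190,120]),np.array([16,255,255]))
    r=(360,250,420,310) if n=="scene" else (390,200,425,235)
    z=np.zeros_like(m);z[r[1]:r[3],r[0]:r[2]]=1;ys,xs=np.nonzero(m*z)
    if len(xs): P.append(ray(c,(xs.mean(),ys.mean())));print(n,len(xs),xs.mean(),ys.mean())
if len(P)==2: print("knob",tri(P))
o=bot.get_obs();print(o["t"],o["tcp_pos"],o["orientation"],o["wrist_force"],o["torque"])
E
python3 knob.py
```

```text
scene 89 393.70786516853934 287.6629213483146
7.7833 [ 463.56886845 -268.47320596  200.58456182] [ 1.88152591e-02  9.99822919e-01 -1.95392689e-05  3.42275834e-04] [ 0.06427005 -0.38576462 -0.26998889] [-0.01231417 -0.01019745  0.03211458]
```

Request:
step_arm:
  commands:
    - {"travel": [-0.02, 0.01, -0.3], "angular": [0, 0, 0], "gripper": -0.4}
    - {"travel": [0, 0, -0.3], "angular": [0, 0, 0], "gripper": -0.4}
    - {"travel": [0, 0, -0.3], "angular": [0, 0, 0], "gripper": -0.4}
    - {"travel": [0, 0, -0.18], "angular": [0, 0, 0], "gripper": -0.4}
    - {"travel": [0, 0, -0.1], "angular": [0, 0, 0], "gripper": -0.4}
    - {"travel": [0, 0, 0], "angular": [0, 0, 0], "gripper": -0.4}
    - {"travel": [0, 0, 0], "angular": [0, 0, 0], "gripper": -0.4}

```text
t: 8.37
tcp_pos: [461.4, -269.5, 82.1]
orientation: [0.02, 1.0, -0.0, -0.0]
wrist_force: [0.8, -0.7, 0.6]
gripper_width: 64.4
grip_force: 0.0
```

Request:
step_arm:
  commands:
    - {"travel": [0, 0, 0], "angular": [0, 0, 0], "gripper": 0.05}
    - {"travel": [0, 0, 0], "angular": [0, 0, 0], "gripper": 0.2}
    - {"travel": [0, 0, 0], "angular": [0, 0, 0], "gripper": 1}
    - {"travel": [0, 0, 0], "angular": [0, 0, 0], "gripper": 1}
    - {"travel": [0, 0, 0], "angular": [0, 0, 0], "gripper": 1}
  grip_force: 50

```text
t: 8.78
tcp_pos: [462.0, -268.8, 83.3]
orientation: [0.02, 1.0, -0.0, 0.001]
wrist_force: [-0.1, 0.5, 5.6]
gripper_width: 43.9
grip_force: 50.0
```

Request:
step_arm:
  commands:
    - {"travel": [0, 0, 0.05], "angular": [0, 0, 0], "gripper": 1}
    - {"travel": [0, 0, 0.05], "angular": [0, 0, 0], "gripper": 1}
    - {"travel": [0, 0, 0], "angular": [0, 0, 0], "gripper": 1}
    - {"travel": [0, 0, 0], "angular": [0, 0, 0], "gripper": 1}

```text
t: 9.12
tcp_pos: [461.3, -268.4, 92.4]
orientation: [0.02, 1.0, -0.0, 0.0]
wrist_force: [-0.2, -0.2, -4.5]
gripper_width: 43.4
grip_force: 50.0
```

Request:
step_arm:
  commands:
    - {"travel": [0, 0, 0.2], "angular": [0, 0, 0], "gripper": 1}
    - {"travel": [0, 0, 0.35], "angular": [0, 0, 0], "gripper": 1}
    - {"travel": [0, 0, 0.35], "angular": [0, 0, 0], "gripper": 1}
    - {"travel": [0, 0, 0.35], "angular": [0, 0, 0], "gripper": 1}
    - {"travel": [0, 0, 0.35], "angular": [0, 0, 0], "gripper": 1}
    - {"travel": [0, 0, 0.25], "angular": [0, 0, 0], "gripper": 1}
    - {"travel": [0, 0, 0.15], "angular": [0, 0, 0], "gripper": 1}
    - {"travel": [0, 0, 0], "angular": [0, 0, 0], "gripper": 1}
    - {"travel": [0, 0, 0], "angular": [0, 0, 0], "gripper": 1}
    - {"travel": [0, 0, 0], "angular": [0, 0, 0], "gripper": 1}

```text
t: 9.95
tcp_pos: [460.3, -267.9, 290.5]
orientation: [0.02, 1.0, 0.001, -0.001]
wrist_force: [-0.7, 0.3, -3.0]
gripper_width: 43.8
grip_force: 50.0
```

```bash
python3 knob.py
```

```text
scene 88 393.72727272727275 287.71590909090907
top 26 410.84615384615387 214.73076923076923
knob [ 527.91155283 -352.30323034   83.76170431]
10.05 [ 460.26778508 -267.81531709  290.07515224] [ 1.98390373e-02  9.99801205e-01  8.56351601e-04 -1.79717497e-03] [-1.1996598   0.20458834 -3.61458561] [-0.00380345  0.03219072  0.01730674]
```

Request:
step_arm:
  commands:
    - {"travel": [0, 0, 0], "angular": [0.04, 0.9, 0], "gripper": 1}
    - {"travel": [0, 0, 0], "angular": [0.04, 1, 0], "gripper": 1}
    - {"travel": [0, 0, 0], "angular": [0.04, 1, 0], "gripper": 1}
    - {"travel": [0, 0, 0], "angular": [0.04, 1, 0], "gripper": 1}
    - {"travel": [0, 0, 0], "angular": [0.04, 1, 0], "gripper": 1}
    - {"travel": [0, 0, 0], "angular": [0.04, 1, 0], "gripper": 1}
    - {"travel": [0, 0, 0], "angular": [0.04, 1, 0], "gripper": 1}
    - {"travel": [0, 0, 0], "angular": [0, 0, 0], "gripper": 1}
    - {"travel": [0, 0, 0], "angular": [0, 0, 0], "gripper": 1}
    - {"travel": [0, 0, 0], "angular": [0, 0, 0], "gripper": 1}

```text
t: 10.88
tcp_pos: [461.1, -268.6, 291.4]
orientation: [0.019, 0.935, 0.007, -0.353]
wrist_force: [0.3, -0.1, -3.5]
gripper_width: 43.5
grip_force: 50.0
```

```bash
python3 knob.py
```

```text
scene 82 393.719512195122 287.5609756097561
10.9833 [ 460.92235592 -269.01273641  293.08128103] [ 0.01931844  0.93571411  0.00711774 -0.35215798] [ 0.33073663 -0.28906923 -3.85564094] [-8.53214016e-04 -1.21288437e+00  6.19076672e-02]
```

Request:
step_arm:
  commands:
    - {"travel": [0, 0, 0], "angular": [-0.04, -0.9, 0], "gripper": 1}
    - {"travel": [0, 0, 0], "angular": [-0.04, -1, 0], "gripper": 1}
    - {"travel": [0, 0, 0], "angular": [-0.04, -1, 0], "gripper": 1}
    - {"travel": [0, 0, 0], "angular": [-0.04, -1, 0], "gripper": 1}
    - {"travel": [0, 0, 0], "angular": [-0.04, -1, 0], "gripper": 1}
    - {"travel": [0, 0, 0], "angular": [-0.04, -1, 0], "gripper": 1}
    - {"travel": [0, 0, 0], "angular": [-0.04, -1, 0], "gripper": 1}
    - {"travel": [0, 0, 0], "angular": [0, 0, 0], "gripper": 1}
    - {"travel": [0, 0, 0], "angular": [0, 0, 0], "gripper": 1}
    - {"travel": [0, 0, 0], "angular": [0, 0, 0], "gripper": 1}

```text
t: 11.82
tcp_pos: [461.3, -268.5, 293.3]
orientation: [0.02, 1.0, -0.0, -0.0]
wrist_force: [0.9, 0.6, -2.9]
gripper_width: 43.8
grip_force: 50.0
```

```bash
cat > tq.py <<'E'
from h import *
for i in range(4):
    bot.read_camera("top");o=bot.get_obs();print(round(float(o["t"]),2),np.round(o["tcp_pos"],1),np.round(o["orientation"],4),np.round(o["wrist_force"],2),np.round(o["torque"],3))
print(np.round(o["joint_positions"],2))
E
python3 tq.py
```

```text
11.87 [ 461.9 -268.3  292.8] [ 1.970e-02  9.998e-01 -1.000e-04 -5.000e-04] [ 1.13  0.62 -3.24] [0.003 0.085 0.07 ]
11.92 [ 462.2 -268.2  292.4] [ 1.950e-02  9.998e-01  0.000e+00 -6.000e-04] [-0.56  0.28 -3.35] [0.006 0.02  0.006]
11.97 [ 462.2 -268.1  292.1] [ 1.940e-02  9.998e-01  2.000e-04 -7.000e-04] [ 0.34 -0.46 -4.13] [ 0.052  0.043 -0.025]
12.02 [ 462.2 -268.1  291.8] [ 1.940e-02  9.998e-01  2.000e-04 -7.000e-04] [-0.75 -0.93 -3.71] [0.103 0.007 0.053]
[ 0.42  0.26  0.06  1.86 -0.02  1.03  2.02]
```

Request:
step_arm:
  commands:
    - {"travel": [0, 0, 0], "angular": [-0.04, -0.9, 0], "gripper": 1}
    - {"travel": [0, 0, 0], "angular": [-0.04, -1, 0], "gripper": 1}
    - {"travel": [0, 0, 0], "angular": [-0.04, -1, 0], "gripper": 1}
    - {"travel": [0, 0, 0], "angular": [-0.04, -1, 0], "gripper": 1}
    - {"travel": [0, 0, 0], "angular": [-0.04, -1, 0], "gripper": 1}
    - {"travel": [0, 0, 0], "angular": [-0.04, -1, 0], "gripper": 1}
    - {"travel": [0, 0, 0], "angular": [-0.04, -1, 0], "gripper": 1}
    - {"travel": [0, 0, 0], "angular": [0, 0, 0], "gripper": 1}
    - {"travel": [0, 0, 0], "angular": [0, 0, 0], "gripper": 1}
    - {"travel": [0, 0, 0], "angular": [0, 0, 0], "gripper": 1}

```text
t: 12.85
tcp_pos: [460.5, -268.6, 283.4]
orientation: [0.019, 0.969, -0.0, 0.245]
wrist_force: [0.6, 0.2, -3.4]
gripper_width: 44.1
grip_force: 50.0
```

Request:
step_arm:
  commands:
    - {"travel": [0, 0, 0], "angular": [0.04, 0.9, 0], "gripper": 1}
    - {"travel": [0, 0, 0], "angular": [0.04, 1, 0], "gripper": 1}
    - {"travel": [0, 0, 0], "angular": [0.04, 1, 0], "gripper": 1}
    - {"travel": [0, 0, 0], "angular": [0.04, 1, 0], "gripper": 1}
    - {"travel": [0, 0, 0], "angular": [0.04, 1, 0], "gripper": 1}
    - {"travel": [0, 0, 0], "angular": [0.04, 1, 0], "gripper": 1}
    - {"travel": [0, 0, 0], "angular": [0.04, 1, 0], "gripper": 1}
    - {"travel": [0, 0, 0], "angular": [0, 0, 0], "gripper": 1}
    - {"travel": [0, 0, 0], "angular": [0, 0, 0], "gripper": 1}
    - {"travel": [0, 0, 0], "angular": [0, 0, 0], "gripper": 1}

```text
t: 13.68
tcp_pos: [461.4, -266.5, 283.2]
orientation: [0.019, 0.994, 0.007, -0.11]
wrist_force: [-0.6, -0.5, -4.0]
gripper_width: 43.8
grip_force: 50.0
```

```bash
python3 tq.py
```

```text
13.73 [ 460.7 -266.9  283.6] [ 0.0196  0.9937  0.0071 -0.1103] [ 0.06  0.48 -3.62] [-0.017 -0.471  0.03 ]
13.78 [ 460.3 -267.3  283.8] [ 0.0201  0.9937  0.0071 -0.1103] [-0.58  0.74 -4.41] [-0.011 -0.46  -0.049]
13.83 [ 460.  -267.6  284. ] [ 0.0204  0.9937  0.0071 -0.1103] [-0.53 -0.61 -3.78] [-0.007 -0.466 -0.022]
13.88 [ 460.  -267.8  284.1] [ 0.0206  0.9937  0.0072 -0.1103] [ 0.31 -0.08 -3.35] [-0.018 -0.508 -0.001]
[ 0.67  0.4  -0.3   1.72  0.19  1.26  1.83]
```

The near tip only reached 28° because of the arm's reach, so I'll level, move 90 mm outward and repeat it.

Request:
step_arm:
  commands:
    - {"travel": [0.3, 0, 0.02], "angular": [-0.04, -1, 0], "gripper": 1}
    - {"travel": [0.3, 0, 0.03], "angular": [-0.04, -1, 0], "gripper": 1}
    - {"travel": [0.3, 0, 0.03], "angular": [0, -0.12, 0], "gripper": 1}
    - {"travel": [0, 0, 0], "angular": [0, 0, 0], "gripper": 1}
    - {"travel": [0, 0, 0], "angular": [0, 0, 0], "gripper": 1}
    - {"travel": [0, 0, 0], "angular": [0, 0, 0], "gripper": 1}

```text
t: 14.38
tcp_pos: [549.4, -267.9, 291.4]
orientation: [0.02, 1.0, 0.006, -0.001]
wrist_force: [0.1, -0.8, -3.2]
gripper_width: 43.6
grip_force: 50.0
```

Request:
step_arm:
  commands:
    - {"travel": [0, 0, 0], "angular": [-0.04, -0.9, 0], "gripper": 1}
    - {"travel": [0, 0, 0], "angular": [-0.04, -1, 0], "gripper": 1}
    - {"travel": [0, 0, 0], "angular": [-0.04, -1, 0], "gripper": 1}
    - {"travel": [0, 0, 0], "angular": [-0.04, -1, 0], "gripper": 1}
    - {"travel": [0, 0, 0], "angular": [-0.04, -1, 0], "gripper": 1}
    - {"travel": [0, 0, 0], "angular": [-0.04, -1, 0], "gripper": 1}
    - {"travel": [0, 0, 0], "angular": [0, 0, 0], "gripper": 1}
    - {"travel": [0, 0, 0], "angular": [0, 0, 0], "gripper": 1}
    - {"travel": [0, 0, 0], "angular": [0, 0, 0], "gripper": 1}
    - {"travel": [0, 0, 0], "angular": [0, 0, 0], "gripper": 1}

```text
t: 15.22
tcp_pos: [552.1, -266.6, 292.3]
orientation: [0.016, 0.954, -0.0, 0.3]
wrist_force: [0.2, -0.2, -4.4]
gripper_width: 43.9
grip_force: 50.0
```

```bash
python3 tq.py|tail -2
```

```text
15.42 [ 552.1 -265.8  291.8] [1.520e-02 9.537e-01 2.000e-04 3.005e-01] [ 0.42  0.37 -4.04] [0.077 1.099 0.069]
[ 1.09  0.26 -0.62  2.05 -0.4   0.36  2.41]
```

Request:
step_arm:
  commands:
    - {"travel": [0, 0, 0], "angular": [0.04, 0.9, 0], "gripper": 1}
    - {"travel": [0, 0, 0], "angular": [0.04, 1, 0], "gripper": 1}
    - {"travel": [0, 0, 0], "angular": [0.04, 1, 0], "gripper": 1}
    - {"travel": [0, 0, 0], "angular": [0.04, 1, 0], "gripper": 1}
    - {"travel": [0, 0, 0], "angular": [0.04, 1, 0], "gripper": 1}
    - {"travel": [0, 0, 0], "angular": [0.04, 0.95, 0], "gripper": 1}
    - {"travel": [0, 0, 0], "angular": [0, 0, 0], "gripper": 1}
    - {"travel": [0, 0, 0], "angular": [0, 0, 0], "gripper": 1}
    - {"travel": [0, 0, 0], "angular": [0, 0, 0], "gripper": 1}
    - {"travel": [0, 0, 0], "angular": [0, 0, 0], "gripper": 1}

```text
t: 16.25
tcp_pos: [550.1, -267.2, 291.2]
orientation: [0.02, 1.0, 0.006, -0.001]
wrist_force: [-0.0, -0.5, -3.9]
gripper_width: 43.8
grip_force: 50.0
```

```bash
python3 tq.py
```

```text
16.3 [ 549.9 -267.4  291.4] [ 2.010e-02  9.998e-01  6.400e-03 -8.000e-04] [ 0.54 -0.05 -3.55] [-0.088 -0.055  0.053]
16.35 [ 549.9 -267.6  291.6] [ 2.020e-02  9.998e-01  6.400e-03 -8.000e-04] [ 0.26  0.   -4.23] [-0.07  -0.06   0.001]
16.4 [ 550.  -267.6  291.7] [ 2.020e-02  9.998e-01  6.400e-03 -8.000e-04] [ 0.2  -1.03 -3.68] [ 0.01  -0.013 -0.015]
16.45 [ 550.1 -267.6  291.7] [ 2.010e-02  9.998e-01  6.400e-03 -9.000e-04] [-0.62  0.33 -4.53] [-0.007 -0.017 -0.044]
[ 0.65  0.42 -0.31  1.65  0.13  1.1   1.84]
```

Request:
step_arm:
  commands:
    - {"travel": [0, 0, 0], "angular": [-0.12, 0, 0], "gripper": 1}
    - {"travel": [0, 0, 0], "angular": [0, 0, 0], "gripper": 1}
    - {"travel": [0, 0, 0], "angular": [0, 0, 0], "gripper": 1}

```text
t: 16.7
tcp_pos: [550.8, -266.9, 291.6]
orientation: [0.019, 1.0, 0.0, -0.001]
wrist_force: [-0.1, 0.3, -3.2]
gripper_width: 43.4
grip_force: 50.0
```

```bash
cat > avg.py <<'E'
from h import *
import sys
T=[];Q=[]
for i in range(int(sys.argv[1])):
    bot.read_camera("top");o=bot.get_obs();T.append(o["torque"]);Q.append(o["orientation"])
T=np.array(T);print(round(float(o["t"]),2),np.round(o["tcp_pos"],1),np.round(np.mean(Q,0),4),"My",np.round(T[:,1],3),"mean",np.round(T.mean(0),3),"se",np.round(T.std(0)/len(T)**.5,3),"lvl-corr My",round(float(T[:,1].mean()-1.9*2*np.mean(Q,0)[3]),3))
print(np.round(o["joint_positions"],2))
E
python3 avg.py 12
```

```text
17.3 [ 550.9 -267.1  291.4] [ 1.950e-02  9.998e-01  4.000e-04 -1.100e-03] My [-0.094 -0.091 -0.14  -0.041 -0.082 -0.082 -0.004 -0.075 -0.021 -0.031
 -0.072 -0.026] mean [-0.011 -0.063 -0.009] se [0.007 0.011 0.008] lvl-corr My -0.059
[ 0.64  0.42 -0.3   1.65  0.14  1.09  1.83]
```

Mean My is -0.06 after the near tip and about +0.04 after the far tip, so this case looks like the rattling one. I'll confirm with another far tip at the same place.

Request:
step_arm:
  commands:
    - {"travel": [0, 0, 0], "angular": [0.04, 0.9, 0], "gripper": 1}
    - {"travel": [0, 0, 0], "angular": [0.04, 1, 0], "gripper": 1}
    - {"travel": [0, 0, 0], "angular": [0.04, 1, 0], "gripper": 1}
    - {"travel": [0, 0, 0], "angular": [0.04, 1, 0], "gripper": 1}
    - {"travel": [0, 0, 0], "angular": [0.04, 1, 0], "gripper": 1}
    - {"travel": [0, 0, 0], "angular": [0.04, 1, 0], "gripper": 1}
    - {"travel": [0, 0, 0], "angular": [0, 0, 0], "gripper": 1}
    - {"travel": [0, 0, 0], "angular": [0, 0, 0], "gripper": 1}
    - {"travel": [0, 0, 0], "angular": [0, 0, 0], "gripper": 1}

```text
t: 18.05
tcp_pos: [551.1, -267.2, 291.4]
orientation: [0.019, 0.953, 0.007, -0.304]
wrist_force: [0.1, -1.1, -2.7]
gripper_width: 43.9
grip_force: 50.0
```

Request:
step_arm:
  commands:
    - {"travel": [0, 0, 0], "angular": [-0.04, -0.9, 0], "gripper": 1}
    - {"travel": [0, 0, 0], "angular": [-0.04, -1, 0], "gripper": 1}
    - {"travel": [0, 0, 0], "angular": [-0.04, -1, 0], "gripper": 1}
    - {"travel": [0, 0, 0], "angular": [-0.04, -1, 0], "gripper": 1}
    - {"travel": [0, 0, 0], "angular": [-0.04, -1, 0], "gripper": 1}
    - {"travel": [0, 0, 0], "angular": [-0.04, -1, 0], "gripper": 1}
    - {"travel": [0, 0, 0], "angular": [0, 0, 0], "gripper": 1}
    - {"travel": [0, 0, 0], "angular": [0, 0, 0], "gripper": 1}
    - {"travel": [0, 0, 0], "angular": [0, 0, 0], "gripper": 1}
    - {"travel": [0, 0, 0], "angular": [0, 0, 0], "gripper": 1}

```text
t: 18.88
tcp_pos: [551.6, -267.0, 292.1]
orientation: [0.019, 1.0, 0.0, -0.001]
wrist_force: [-0.2, -0.1, -4.1]
gripper_width: 44.0
grip_force: 50.0
```

```bash
python3 avg.py 12
```

```text
19.48 [ 550.9 -267.   291.3] [ 1.930e-02  9.998e-01  6.000e-04 -1.500e-03] My [0.057 0.025 0.094 0.02  0.029 0.012 0.093 0.052 0.074 0.058 0.09  0.026] mean [ 0.007  0.052 -0.007] se [0.008 0.008 0.009] lvl-corr My 0.058
[ 0.64  0.42 -0.31  1.65  0.14  1.09  1.82]
```

The moment shifts by 0.115 N m from end to end, so case 3 holds the loose die. Next I'll carry it to the dish while refining the dish's position.

```bash
python3 - <<'E'
from h import *
P=[]
for n,roi in(("top",(180,230,235,280)),("scene",(170,195,225,235))):
    c=bot.read_camera(n);g=cv2.cvtColor(c["image"],cv2.COLOR_RGB2GRAY);x0,y0,x1,y1=roi
    m=(g[y0:y1,x0:x1]<110).astype(np.uint8);k,l,s,ce=cv2.connectedComponentsWithStats(m)
    i=1+np.argmax(s[1:,4]);ct=max(cv2.findContours((l==i).astype(np.uint8),0,1)[0],key=cv2.contourArea)
    e=cv2.fitEllipse(ct);p=(e[0][0]+x0,e[0][1]+y0);print(n,s[i],p,e[1],at_z(c,p,17)[:2]);P.append(ray(c,p))
print(tri(P))
E
```

```text
top [ 13  10  26  28 553] (205.53600311279297, 253.50148582458496) (25.389719009399414, 26.043603897094727) [413.86508665 261.59138362]
scene [ 10  12  27  15 323] (192.92746353149414, 214.03839302062988) (14.028027534484863, 26.630443572998047) [411.65431371 261.67121582]
[413.08335203 262.31736187  15.94043878]
```

Request:
step_arm:
  commands:
    - {"travel": [-0.2, 0.2, 0], "angular": [0, 0, 0], "gripper": 1}
    - {"travel": [-0.2, 0.3, 0], "angular": [0, 0, 0], "gripper": 1}
    - {"travel": [-0.2, 0.3, 0], "angular": [0, 0, 0], "gripper": 1}
    - {"travel": [-0.2, 0.3, 0], "angular": [0, 0, 0], "gripper": 1}
    - {"travel": [-0.2, 0.3, 0], "angular": [0, 0, 0], "gripper": 1}
    - {"travel": [-0.1, 0.35, 0], "angular": [0, 0, 0], "gripper": 1}
    - {"travel": [-0.1, 0.35, 0], "angular": [0, 0, 0], "gripper": 1}
    - {"travel": [-0.1, 0.35, 0], "angular": [0, 0, 0], "gripper": 1}
    - {"travel": [0, 0.35, 0], "angular": [0, 0, 0], "gripper": 1}
    - {"travel": [0, 0.35, 0], "angular": [0, 0, 0], "gripper": 1}

```text
t: 20.42
tcp_pos: [420.1, 49.3, 292.0]
orientation: [0.02, 1.0, -0.0, -0.0]
wrist_force: [1.7, 0.6, -4.1]
gripper_width: 43.8
grip_force: 50.0
```

Request:
step_arm:
  commands:
    - {"travel": [0, 0.35, 0], "angular": [0, 0, 0], "gripper": 1}
    - {"travel": [0, 0.35, 0], "angular": [0, 0, 0], "gripper": 1}
    - {"travel": [-0.03, 0.35, 0], "angular": [0, 0, 0], "gripper": 1}
    - {"travel": [-0.03, 0.35, 0], "angular": [0, 0, 0], "gripper": 1}
    - {"travel": [0, 0.3, -0.2], "angular": [0, 0, 0], "gripper": 1}
    - {"travel": [0, 0.25, -0.25], "angular": [0, 0, 0], "gripper": 1}
    - {"travel": [0, 0.15, -0.25], "angular": [0, 0, 0], "gripper": 1}
    - {"travel": [0, 0, -0.2], "angular": [0, 0, 0], "gripper": 1}
    - {"travel": [0, 0, -0.15], "angular": [0, 0, 0], "gripper": 1}
    - {"travel": [0, 0, 0], "angular": [0, 0, 0], "gripper": 1}

```text
t: 21.25
tcp_pos: [413.1, 257.2, 183.7]
orientation: [0.019, 1.0, -0.001, -0.004]
wrist_force: [-0.4, -0.4, -4.0]
gripper_width: 43.8
grip_force: 50.0
```

```bash
python3 - <<'E'
from h import *
for i in range(4): c=bot.read_camera("scene");o=bot.get_obs();print(np.round(o["tcp_pos"],1),np.round(o["orientation"],4))
d=bot.read_camera("top");a=np.hstack([c["image"][150:360,140:420],d["image"][150:360,150:430]])[:,:,::-1]
cv2.imwrite("pics/e.png",cv2.resize(a,None,fx=1.42,fy=1.42))
cv2.imwrite("pics/f.png",cv2.resize(np.ascontiguousarray(c["image"][100:260,120:300,::-1]),None,fx=3.5,fy=3.5))
E
```

```text
[413.9 257.5 185.3] [ 1.940e-02  9.998e-01 -4.000e-04 -2.600e-03]
[414.8 257.9 186.5] [ 1.960e-02  9.998e-01  3.000e-04 -1.400e-03]
[415.4 258.2 187.3] [ 1.980e-02  9.998e-01  7.000e-04 -6.000e-04]
[415.8 258.3 187.7] [ 1.990e-02  9.998e-01  9.000e-04 -0.000e+00]
```

View pics/e.png

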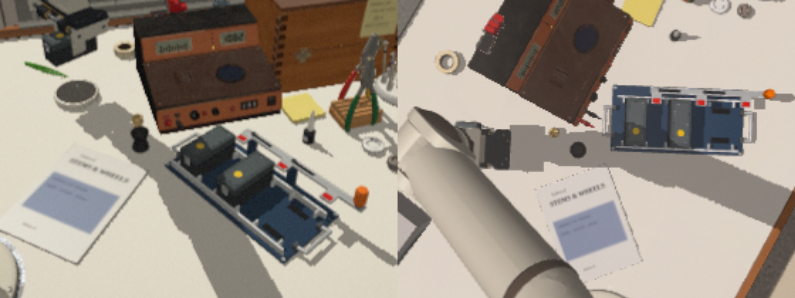

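View pics/f.png

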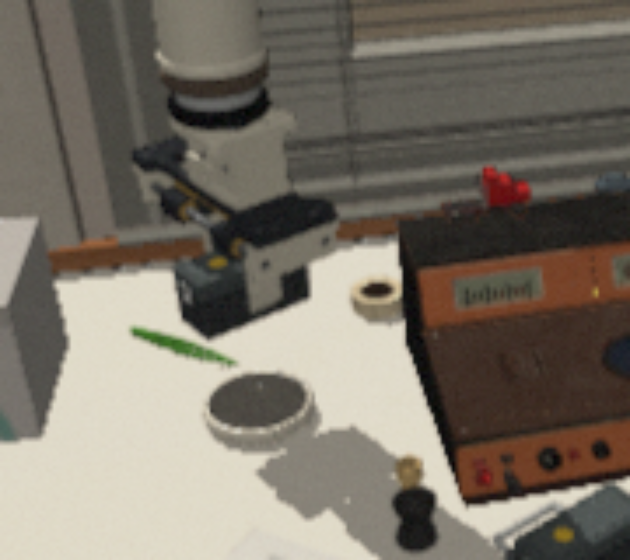

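The pictures show the case held level above the dish. The lock bar is at the right, with the knob at (360,197), and the other two cases are in their pockets. I'll make a small final centring move and then let it settle.

Request:
step_arm:
  commands:
    - {"travel": [-0.03, 0.04, -0.03], "angular": [0, 0, 0], "gripper": 1}
    - {"travel": [0, 0, 0], "angular": [0, 0, 0], "gripper": 1}
    - {"travel": [0, 0, 0], "angular": [0, 0, 0], "gripper": 1}
    - {"travel": [0, 0, 0], "angular": [0, 0, 0], "gripper": 1}
    - {"travel": [0, 0, 0], "angular": [0, 0, 0], "gripper": 1}
    - {"travel": [0, 0, 0], "angular": [0, 0, 0], "gripper": 1}
    - {"travel": [0, 0, 0], "angular": [0, 0, 0], "gripper": 1}
    - {"travel": [0, 0, 0], "angular": [0, 0, 0], "gripper": 1}

```text
t: 22.17
tcp_pos: [411.9, 261.9, 183.4]
orientation: [0.02, 1.0, 0.0, -0.001]
wrist_force: [-0.6, -0.0, -4.0]
gripper_width: 43.9
grip_force: 50.0
```

```bash
python3 - <<'E'
from h import *
o=bot.get_obs();print(o["tcp_pos"],o["orientation"],o["qd"],o["gripper_width"])
if np.hypot(o["tcp_pos"][0]-413,o["tcp_pos"][1]-262)<6 and abs(o["qd"]).max()<0.02: print(bot.hand_in())
E
```

```text
[411.87685697 261.93216563 183.38935678] [ 1.96744283e-02  9.99805740e-01  3.74302757e-04 -1.12207261e-03] [ 2.39488025e-04  6.88493424e-04  4.00118933e-04 -1.54591213e-03
  1.36645229e-03  5.67128120e-04 -1.01900149e-05] 43.941899215154606
the job is handed in; nothing more can be done
None
```

The lock knob is at its right end stop, and the right-hand case (case 3) is the one that rattles; I handed in with it held level and still about 90 mm above the middle of the white dish. Its moment shifted about 0.115 N m between the two tips, so I left the other two cases untested in their pockets.

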